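# Mount a splined gearmotor on a gearwheel shaft

## Task

Mount the gearmotor on the upright splined shaft of the gearwheel stand: turn the shaft until its teeth line up with the grooves in the gearmotor's bore for the position in which the fork of the torque arm straddles the stud, then lower the gearmotor over both. It must end fully home, sitting level on the shaft's collar with the stud between the fork's two tines, and let go. Lower it, do not let it drop down the shaft, and leave the other things on the bench where they are.

Things in the scene. Friction and masses are not known exactly. Their poses are not given: they have to be found in the camera images.
- stand: Fixed bearing stand on the table: dark steel base plate 12 mm thick reaching x -115 to +90, y -82 to +82 mm, grey bearing housing on it. Origin: on the table, on the upright shaft's axis; z up. Its -x axis points from the shaft to the stud. Stands left or right on the bench, at varying yaw.
- stud (a point): Tip of the stand's upright reaction stud in its yellow nylon sleeve: 10 mm diameter, 8 mm long conical tip, 85 mm from the shaft axis along the stand's -x. The tip is 128 mm above the table, 62 mm above the shaft's collar, 5 mm higher than the shaft's nose.
- shaft (a joint): Shaft angle (rad) in the stand, anticlockwise from above. At 0 and each multiple of 60 deg a tooth points at the stud and the teeth fit a gearmotor with its fork there (about 4 deg play; tapered ends let it in from about 7 deg off). Starts 20 to 40 deg off. Turns by hand (friction 0.06 N m) and stays where left; range -3.2 to 3.2.
- seat (a point): Centre of the top of the shaft's collar (38 mm diameter, 13 mm high), on the axis, 66 mm above the table; its frame turns with the shaft, x along a tooth. The gearmotor's underside rests here. Under the collar a gold gearwheel, 150 mm diameter, top 53 mm above the table, is fixed to the shaft; its six spokes lie right under the six teeth.
- nose (a point): End of the shaft's plain nose, on the axis, 57 mm above the collar. Shaft: core 26 mm diameter; six teeth 7 mm wide, 34 mm over tips, full width up to 35 mm above the collar, tapering to 44 mm; then a conical nose 26 to 16 mm. The teeth can be gripped from above: 33 mm across two tooth pairs (fingers closing midway between teeth, as on a hexagon), 34 mm over two tips.
- gearmotor: Loose gearmotor, 0.65 to 0.92 kg, standing bottom down: silver housing 56 mm wide (y), 44 mm high, x -28 to +98 mm. Origin: centre of the through bore at the underside; z up. Bore: 28 mm between six inner teeth 5 mm wide, 36 mm at the grooves, which lie at 0, 60, 120.. deg from x. Seated, its origin meets seat and its x axis is the stand's x.
- motor (a point): Centre of the top of the round black motor, 52 mm diameter and 24 mm high, on the gearmotor's housing, 70 mm from the bore axis along +x, 70 mm above the underside. A small socket sticks out to x = +105 mm.
- fork (a point): Middle of the fork's open slot in the blue torque arm (plate 28 mm wide, 8 mm thick, at the underside), 85 mm from the bore axis along the gearmotor's -x, 4 mm above its underside. Slot 14 mm wide, open at the end, between tines 7 mm wide, x -97 to -73 mm.
- grip (a point): Good grip on the gearmotor near its centre of mass: midway across the 56 mm wide housing (fingers close along its y), 30 mm from the bore axis towards the motor, 30 mm above the underside, 14 mm below the housing's top. Sides are plain there.
- jar: Bystander: loose glass jar with a red lid, 68 mm diameter, 85 mm high, origin under its centre.
- tape: Bystander: loose roll of blue tape, 96 mm diameter, 24 mm high, origin under its centre.
- wrench: Bystander: loose steel wrench 170 mm long, lying flat.
- woofer: Bystander: loose black loudspeaker driver, 124 mm diameter, 50 mm high, origin under its centre.
Mind the look-alikes: they are no part of the job. Of the things that look like the gearmotor, take the one that is farthest from the robot's base at the start.

How it is judged:
By the outcome, as a careful person would: the job done as asked, in the order asked, and still so for the second after the job is handed in, with the robot touching nothing.
It also fails if it takes over 54 s, if anything falls off the work surface, if the arm or the gripper's body presses on something with over 40 N, if the wrist force passes 120 N, or if a joint passes its speed limit or range.

## Robot

A 6-joint arm with a two-finger parallel gripper is mounted at the origin on the work surface. World frame = base frame: x ahead of the robot, y to its left, z up, the work surface at z = 0. Lengths are in m, angles in rad, forces in N, time in s.
With the tool pointing down it reaches from about 0.375 to 0.825 m from the base axis. Payload 5.5 kg.
Tool frame: the origin (TCP) lies midway between the tips of the shut fingers; the grasp point (between the pads) lies 19 mm behind it; x points along the fingers, y is the direction in which the jaws open and shut, and the axes are right-handed (so a half turn about x gives the same grasp; the last joint's range is limited). The gripper opens to 85 mm and grips with 20 to 120 N. Pads are 22 mm wide; open, the fingers measure 114 mm over their backs; the gripper's body (76 mm by 85 mm) begins 54 mm behind the grasp point. The pads swing forward as they close: fully open they stand 13 mm farther back than shut.
Start: joints at [1.169, 0.314, -0.047, 1.21, 0, 1.571], TCP at [0.235, 0.552, 0.231] pointing down, gripper open.
Joint ranges: [-2.67, 2.67], [-0.69, 1.73], [-1.03, 1.25], [-2.08, 2.16], [-1.42, 1.45], [-3.14, 3.14]. Speed limits (rad/s): [2.39, 2.39, 3.01, 3.14, 3.14, 3.14].

## Interface

Orientations are given as a unit quaternion [x, y, z, w].
In Python, from rig import env gives the robot as it stands. The module is installed in compiled form; this text tells all that it offers.
- The arm moves only by the tool arm_command, never from a script. Its arguments are lists of equal length, an entry for each row: "translation": the shift along the tool's x, y, z in m, a list of three; "yaw": the turn about the tool's x in rad; "grip": the opening, from -1 (shut) to 1 (fully open), so that 0 is half open. A call has 1 to 20 rows; each row is the pose to reach, as a shift and turn from the pose measured when the call began, along the tool's axes at that moment; what a row does not reach only later rows make up. A row lasts 1/10 s, in which the tool goes at most 50 mm and 8.59 degrees, less where a joint would pass 70% of its speed; a pose out of reach is approached as far as the arm can. A call with a gripper value outside its range is refused whole. The fingers move at their own pace and stop on an object; the grip force is fixed at half the most. Time passes only in rows, so rows that repeat a pose let the fingers close. It gives the time, the measured TCP pose, the force and the opening at its end, in the units of the state.
- env.observe(): the state, without advancing time (a new reading comes with each control period).
- env.capture(name): name is "side" or "top" or "wrist"; returns a dict with "img" (384x512x3 uint8, red, green, blue), "range_z" (384x512 float32, m along the optical axis (not along the pixel's ray), 0 where there is no reading), "K" (3x3 intrinsics, pixels), "k1" (the pictures are not rectified: a ray, as slopes to the right and down, at radius r is drawn at 1 + k1 r^2 times it, then the intrinsics apply), "eye" and "orientation" of the camera in the world. Camera axes: x right, y down, z forward; pixel columns grow to the right and rows downward; lengths in m; the calibration is good to about 2 mm. A picture is of the moment at which its call begins.
- env.finish_job(): hands the job in, once; it reports no verdict.
The state is a dict: "clock": time; "joint_pos": joint angles; "qd": joint speeds; "tau": joint torques, N m; "tcp_pos": TCP position; "tool_rot": TCP orientation; "force": force on the tool from outside, world axes, zero at the start; "torque": the same for the moment, N m; "width": finger opening in m.
Only numpy, scipy, OpenCV 4.12 (cv2) and the standard library are available. Lean on these libraries where they do the work, as an engineer would, in place of code of your own. Each camera call takes 0.05 s, during which the arm holds its last target. There are 200 camera calls.

## Working session

There is one attempt and no reset: what is moved stays moved. The work goes in short steps, Python scripts to look and compute and a tool call to move; the robot and the scene stay as the last step left them, time stands still between calls to the robot, and variables do not carry over. Pictures are saved under pics/ and viewed, about 8 in all and at most 12, crops included, and the job is handed in when it is done.

Besides the shell and the picture viewer there is one more tool, called as name([rows], argument=value, ...), one row to a line, values as JSON. arm_command: Moves the arm, as the interface text tells. Its arguments: {"type":"object","properties":{"translation":{"type":"array","items":{"type":"array","items":{"type":"number"}}},"yaw":{"type":"array","items":{"type":"number"}},"grip":{"type":"array","items":{"type":"number"}}},"required":["translation","yaw","grip"]}

```bash
mkdir -p pics; cat > h.py <<'E'
import numpy as np, cv2, pickle
from scipy.spatial.transform import Rotation as R
from rig import env
def cap(n,save=None):
    c=env.capture(n)
    if save:
        cv2.imwrite(f'pics/{save}.png',c['img'][:,:,::-1]); pickle.dump(c,open(f'pics/{save}.pkl','wb'))
    return c
def load(s): return pickle.load(open(f'pics/{s}.pkl','rb'))
def rays(c):
    h,w=c['img'].shape[:2]; u,v=np.meshgrid(np.arange(w),np.arange(h))
    p=cv2.undistortPoints(np.stack([u,v],-1).reshape(-1,1,2).astype(np.float64),c['K'],np.array([c['k1'],0,0,0,0.]))
    return p.reshape(h,w,2)
def cloud(c):
    p=rays(c); z=c['range_z']; P=np.dstack([p[...,0]*z,p[...,1]*z,z])
    return P@R.from_quat(c['orientation']).as_matrix().T+c['eye']
def onz(c,u,v,z):
    p=cv2.undistortPoints(np.array([[[u,v]]],float),c['K'],np.array([c['k1'],0,0,0,0.]))[0,0]
    d=R.from_quat(c['orientation']).apply([p[0],p[1],1]); e=np.array(c['eye'])
    return e+d*(z-e[2])/d[2]
def totool(dw):
    s=env.observe(); return R.from_quat(s['tool_rot']).inv().apply(dw)
E
python3 - <<'E'
from h import *
s=env.observe(); print(s)
t=cap('top','top0'); d=cap('side','side0')
print(t['K'],t['k1'],t['eye'],t['orientation'])
a=np.hstack([t['img'],d['img']])[:,:,::-1]
cv2.imwrite('pics/a.png',cv2.resize(t['img'][:,:,::-1],(800,600),interpolation=cv2.INTER_CUBIC))
E
```

```text
{'clock': 0.0, 'joint_pos': array([ 1.16900405e+00,  3.14255992e-01, -4.80586016e-02,  1.21020348e+00,
       -3.35389104e-05,  1.57082074e+00]), 'qd': array([ 0.0005126 , -0.00033915,  0.00064529,  0.00045583, -0.00066124,
        0.00187477]), 'tau': array([ 1.51901422e-04, -5.39591002e+01,  3.39751303e+01,  1.94325607e-02,
       -1.08744266e-04,  8.22078277e-06]), 'tcp_pos': array([0.23442782, 0.5516866 , 0.23042558]), 'tool_rot': array([ 0.14051095,  0.69299342, -0.14170866,  0.69277373]), 'force': array([1.07245439, 0.16201491, 1.10758239]), 'torque': array([-0.00102719, -0.02273043, -0.04525513]), 'width': 0.08496847542953524}
[[472.63338371   0.         247.49757203]
 [  0.         472.63338371 186.6723918 ]
 [  0.           0.           1.        ]] -0.17651637422217015 [ 0.40696231 -0.02454891  1.71371514] [ 0.70759204 -0.70542354  0.02600075 -0.03186065]
```

View pics/a.png

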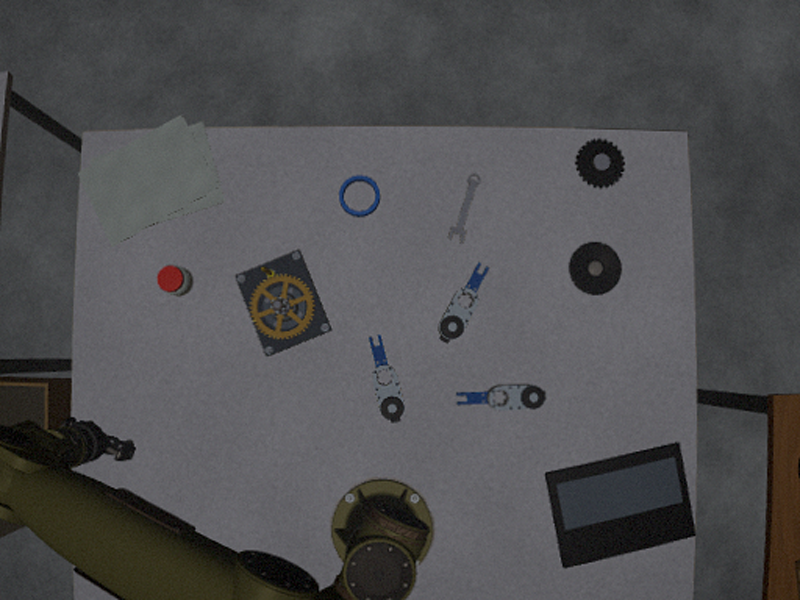

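The top view shows the stand at about (281,307), with three gearmotors. The one centred near (465,300) is the farthest from the base at (382,525). Next I'll enlarge the stand and that gearmotor.

```bash
python3 - <<'E'
from h import *
t=load('top0'); im=t['img'][:,:,::-1]
# crop: stand cols 145-220 rows 155-230 ; gm cols 275-320 rows 162-225
a=cv2.resize(im[155:231,145:221],None,fx=5.2,fy=5.2,interpolation=cv2.INTER_CUBIC)
b=cv2.resize(im[155:231,265:341],None,fx=5.2,fy=5.2,interpolation=cv2.INTER_CUBIC)
o=np.clip(np.hstack([a,b])*1.8,0,255).astype(np.uint8)
cv2.imwrite('pics/b.png',o); print(o.shape)
P=cloud(t)
for nm,(u,v) in dict(stand=(180,196),B=(297,191),A=(246,242),C=(320,254)).items():
    print(nm,P[v,u])
# gm B points: height band
for lo,hi in((0.035,0.05),(0.06,0.08)):
    m=(P[...,2]>lo)&(P[...,2]<hi); m[:, :270]=0;m[:,340:]=0;m[:155]=0;m[231:]=0
    q=P[m]; print(lo,len(q),q.mean(0) if len(q) else 0)
m=(P[...,2]>0.1)&(P[...,2]<0.14); m[:, :145]=0;m[:,221:]=0;m[:155]=0;m[231:]=0
print(P[m], np.argwhere(m))
E
```

```text
(395, 790, 3)
stand [0.50578783 0.21913593 0.111932  ]
B [ 0.53181024 -0.18977815  0.00556927]
A [ 0.34679199 -0.00530817 -0.00532287]
C [ 0.3038251  -0.27311597  0.0018088 ]
0.035 241 [ 0.50885116 -0.17766182  0.04352915]
0.06 172 [ 0.46461709 -0.15603209  0.06767658]
[[0.59348509 0.26319107 0.12511461]
 [0.59402068 0.26056016 0.12056148]
 [0.58922015 0.26180858 0.13237934]
 [0.58961169 0.25898478 0.12899528]
 [0.5905533  0.25699118 0.12083942]
 [0.58776897 0.26487882 0.11505535]
 [0.58761026 0.26115847 0.11647659]
 [0.58799265 0.25829105 0.11311424]
 [0.58447138 0.26158279 0.11373677]
 [0.58538483 0.25956636 0.1055271 ]
 [0.585844   0.25680118 0.10141284]
 [0.52655087 0.22686615 0.10846679]
 [0.52714426 0.22462029 0.10064878]
 [0.52272846 0.23985221 0.11323071]
 [0.52252268 0.22898592 0.11654757]
 [0.52294604 0.22644073 0.11085345]
 [0.52360255 0.22436982 0.10193806]
 [0.5196852  0.24069145 0.10782588]
 [0.51895711 0.23551406 0.11836741]
 [0.51878768 0.23166383 0.12094907]
 [0.51828481 0.22707252 0.12827846]
 [0.51945788 0.22625074 0.11173987]
 [0.51904217 0.22186559 0.11782675]
 [
[... 2043 characters left out ...]
0 179]
 [191 174]
 [191 177]
 [191 178]
 [191 179]
 [192 174]
 [192 175]
 [192 176]
 [192 177]
 [192 178]
 [192 179]
 [192 180]
 [193 174]
 [193 175]
 [193 176]
 [193 177]
 [193 178]
 [193 179]
 [193 180]
 [193 181]
 [193 182]
 [194 174]
 [194 175]
 [194 176]
 [194 177]
 [194 178]
 [194 179]
 [194 180]
 [194 181]
 [194 182]
 [195 174]
 [195 175]
 [195 176]
 [195 177]
 [195 178]
 [195 179]
 [195 180]
 [195 181]
 [196 173]
 [196 174]
 [196 175]
 [196 176]
 [196 177]
 [196 178]
 [196 179]
 [196 180]
 [196 181]
 [197 173]
 [197 175]
 [197 176]
 [197 177]
 [197 178]
 [197 179]
 [197 180]
 [197 181]
 [197 182]
 [198 176]
 [198 177]
 [198 178]
 [198 179]
 [198 181]
 [199 176]
 [199 177]
 [199 178]]
```

View pics/b.png

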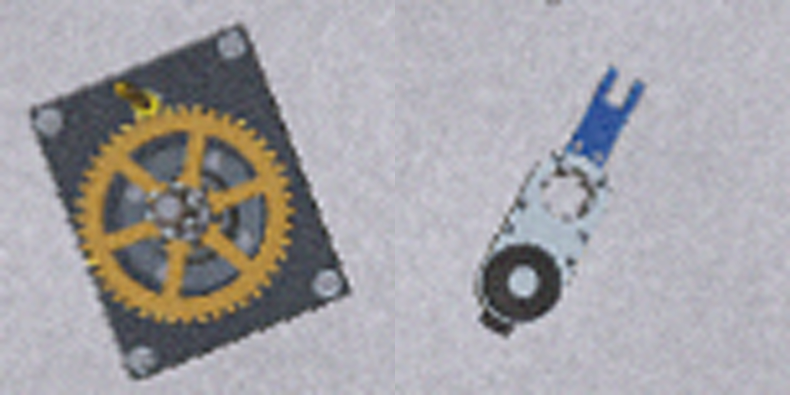

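The stand axis is at about (0.509, 0.228), with the stud at about 21-22° from it. The spokes are at about -9° and 51°, so the shaft is roughly 30° off. On gearmotor B the x axis points at about 151°. I'll move above the shaft for a close look.

arm_command([
  [-0.04, -0.19, 0.38],
  [-0.04, -0.19, 0.38],
  [-0.04, -0.19, 0.38],
  [-0.04, -0.19, 0.38],
  [-0.04, -0.19, 0.38],
  [-0.04, -0.19, 0.38],
  [-0.04, -0.19, 0.38],
  [-0.04, -0.19, 0.38],
  [-0.04, -0.19, 0.38],
  [-0.04, -0.19, 0.38],
  [-0.04, -0.19, 0.38],
  [-0.04, -0.19, 0.38],
], yaw=[-0.24, -0.24, -0.24, -0.24, -0.24, -0.24, -0.24, -0.24, -0.24, -0.24, -0.24, -0.24], grip=[1, 1, 1, 1, 1, 1, 1, 1, 1, 1, 1, 1])

```text
clock: 1.3
tcp_pos: [0.5091, 0.2289, 0.2704]
tool_rot: [0.056, 0.705, -0.057, 0.704]
force: [-0.1, 0.3, -0.2]
width: 0.0855
```

```bash
python3 - <<'E'
from h import *
s=env.observe(); print(s['clock'],s['joint_pos'],s['tcp_pos'],s['force'],np.degrees(np.arctan2(*R.from_quat(s['tool_rot']).as_matrix()[[1,0],1])))
w=cap('wrist','w1'); print(w['eye'],w['orientation'],w['K'][0,0])
cv2.imwrite('pics/w1b.png',np.clip(cv2.resize(w['img'][:,:,::-1],(800,600),interpolation=cv2.INTER_CUBIC)*1.5,0,255).astype(np.uint8))
E
```

```text
1.3 [ 4.22964701e-01  2.23681525e-01 -7.64483504e-02  1.27273680e+00
 -5.90735427e-04  5.83888580e-01] [0.5090787  0.22893887 0.27042136] [-0.13923419  0.25450508 -0.22577893] 80.77984158347526
[0.43711552 0.23970051 0.41365382] [0.75380431 0.64123724 0.09216852 0.10999468] 273.5282001652621
```

View pics/w1b.png

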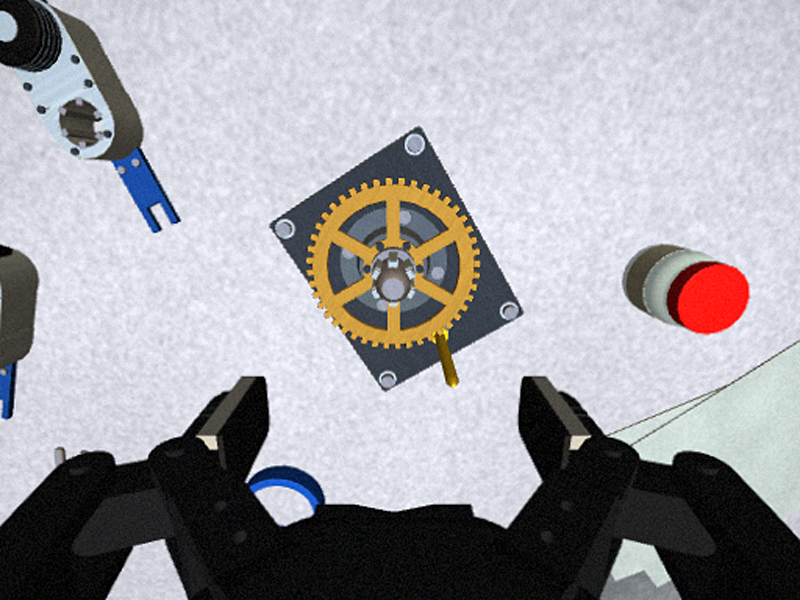

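The wrist view shows the nose at (392,288) and the stud tip at (454,384). One spoke runs vertically, from (393,190) to (393,335), so the jaw axis already lies midway between teeth.

```bash
python3 - <<'E'
from h import *
w=load('w1'); f=1.5625
g=lambda u,v,z: onz(w,u/f,v/f,z)
n=g(392,288,.123); st=g(454,384,.128); print('nose',n,'stud',st,'d',np.linalg.norm(st-n),'ang',np.degrees(np.arctan2(*(st-n)[[1,0]])))
cs=[g(415,144,.012),g(285,230,.012),g(388,380,.012),g(510,312,.012)]
for c in cs: print(c)
for a,b in((0,1),(1,2),(2,3),(3,0)): print(np.degrees(np.arctan2(*(cs[b]-cs[a])[[1,0]])),np.linalg.norm(cs[b]-cs[a]))
a,b=g(393,190,.053),g(393,335,.053); print('spoke',np.degrees(np.arctan2(*(b-a)[[1,0]])),(a+b)/2)
P=cloud(w); m=(abs(P[...,2]-.053)<.004)&(np.linalg.norm(P[...,:2]-n[:2],axis=-1)<.085)
(c,r),=[cv2.minEnclosingCircle(P[m][:,:2].astype(np.float32))]; print(c,r)
# spoke angle by 6-fold phase in annulus
d=P[m][:,:2]-n[:2]; rr=np.hypot(*d.T); k=(rr>.03)&(rr<.05); th=np.arctan2(d[k,1],d[k,0]); print('phase',np.degrees(np.angle(np.exp(6j*th).mean()))/6, abs(np.exp(6j*th).mean()))
# gearmotor B from top
t=load('top0'); q=lambda x,y,z:onz(t,265+(x-395)/5.2,155+y/5.2,z)
fk=q(627,92,.008); mo=q(522,282,.070); bo=q(567,192,.044); print('fork',fk,'motor',mo,'bore',bo,np.linalg.norm(fk-mo))
print(np.degrees(np.arctan2(*(mo-fk)[[1,0]])))
E
```

```text
nose [0.51061725 0.22638108 0.123     ] stud [0.58892873 0.26003756 0.128     ] d 0.08538410793316027 ang 23.256921485959275
[0.41205005 0.2626279  0.012     ]
[0.46738597 0.13153828 0.012     ]
[0.63505929 0.20134191 0.012     ]
[0.58143749 0.33235459 0.012     ]
-67.11428029323189 0.14229037836695044
22.602318821546408 0.18162292580649636
112.25864990982184 0.14156135914643778
-157.62596281565664 0.18317728644146633
spoke -9.245306014651629 [0.50919567 0.2271683  0.053     ]
(0.5150860548019409, 0.2277337610721588) 0.07938061654567719
phase -8.926285181878706 0.8701920696886742
fork [ 0.59851752 -0.23597131  0.008     ] motor [ 0.46342556 -0.15684557  0.07      ] bore [ 0.52572912 -0.18987539  0.044     ] 0.1683886010511573
149.64173936435571
```

arm_command([
  [0.04, -0.002, 0.001],
  [0.08, -0.002, 0.001],
  [0.12, -0.002, 0.001],
  [0.15, -0.002, 0.001],
  [0.18, -0.002, 0.001],
  [0.196, -0.002, 0.001],
  [0.196, -0.002, 0.001],
  [0.196, -0.002, 0.001],
  [0.196, -0.002, 0.001],
  [0.196, -0.002, 0.001],
  [0.196, -0.002, 0.001],
  [0.196, -0.002, 0.001],
  [0.196, -0.002, 0.001],
  [0.196, -0.002, 0.001],
  [0.196, -0.002, 0.001],
], yaw=[0, 0, 0, 0, 0, 0, 0, 0, 0, 0, 0, 0, 0, 0, 0], grip=[1, 1, 1, 1, 1, 1, 1, 0.2, -0.3, -0.3, -0.3, -0.3, -0.3, -0.3, -0.3])

```text
clock: 2.85
tcp_pos: [0.5103, 0.2281, 0.0761]
tool_rot: [0.057, 0.705, -0.056, 0.705]
force: [-1.3, 2.6, 4.7]
width: 0.0308
```

arm_command([
  [0, 0, 0],
  [0, 0, 0],
  [0, 0, 0],
  [0, 0, 0],
], yaw=[0, 0, 0, 0], grip=[-1, -1, -1, -1])

```text
clock: 3.25
tcp_pos: [0.5103, 0.2281, 0.0761]
tool_rot: [0.057, 0.705, -0.056, 0.705]
force: [-0.9, 0.5, -0.1]
width: 0.0303
```

arm_command([
  [0, 0, 0],
  [0, 0, 0],
  [0, 0, 0],
  [0, 0, 0],
  [0, 0, 0],
  [0, 0, 0],
  [0, 0, 0],
  [0, 0, 0],
  [0, 0, 0],
], yaw=[-0.1, -0.2, -0.3, -0.4, -0.5, -0.55, -0.555, -0.555, -0.555], grip=[-1, -1, -1, -1, -1, -1, -1, -1, -1])

```text
clock: 4.15
tcp_pos: [0.5103, 0.2276, 0.0761]
tool_rot: [-0.138, 0.693, 0.139, 0.694]
force: [0.9, -2.4, 0.2]
width: 0.0305
```

```bash
python3 - <<'E'
from h import *
s=env.observe(); print(s['joint_pos'],s['tcp_pos'],s['force'],s['torque'],s['width'],np.degrees(np.arctan2(*R.from_quat(s['tool_rot']).as_matrix()[[1,0],1])))
E
```

```text
[ 4.19209800e-01  3.46807961e-01 -3.74422293e-01  8.48741650e-01
  4.59901778e-04  2.53314015e-02] [0.51033877 0.22758637 0.0761287 ] [ 0.91031604 -2.41847203  0.20057882] [-0.46483323  0.01589779  0.07578631] 0.030534242212143403 112.5675919359542
```

arm_command([
  [0, 0, 0],
  [0, 0, 0],
  [0, 0, 0],
  [0, 0, 0],
  [-0.03, 0, 0],
  [-0.07, 0, 0],
  [-0.11, 0, 0],
  [-0.15, 0, 0],
  [-0.2, 0, 0],
  [-0.2, 0, 0],
  [-0.2, 0, 0],
], yaw=[0, 0, 0, 0, 0, 0, 0, 0, 0, 0, 0], grip=[1, 1, 1, 1, 1, 1, 1, 1, 1, 1, 1])

```text
clock: 5.25
tcp_pos: [0.5111, 0.228, 0.2777]
tool_rot: [-0.138, 0.692, 0.139, 0.695]
force: [0.2, -0.1, -0.2]
width: 0.0856
```

```bash
python3 - <<'E'
from h import *
s=env.observe(); print(s['clock'],s['tcp_pos'],s['force'])
w=cap('wrist','w2')
im=w['img'][:,:,::-1]
cv2.imwrite('pics/w2b.png',np.clip(cv2.resize(im[60:360,100:500],(800,600),interpolation=cv2.INTER_CUBIC)*1.5,0,255).astype(np.uint8))
P=cloud(w); n=np.array([.5103,.2276]); d=P[...,:2]-n; rr=np.hypot(d[...,0],d[...,1])
m=(abs(P[...,2]-.053)<.005)&(rr>.03)&(rr<.05); th=np.arctan2(d[m][:,1],d[m][:,0]); z=np.exp(6j*th).mean(); print('phase',np.degrees(np.angle(z))/6,abs(z))
E
```

```text
5.25 [0.51114299 0.22797113 0.27767817] [ 0.2032228  -0.08158047 -0.2383203 ]
phase 22.97365469296973 0.8630996713891208
```

View pics/w2b.png

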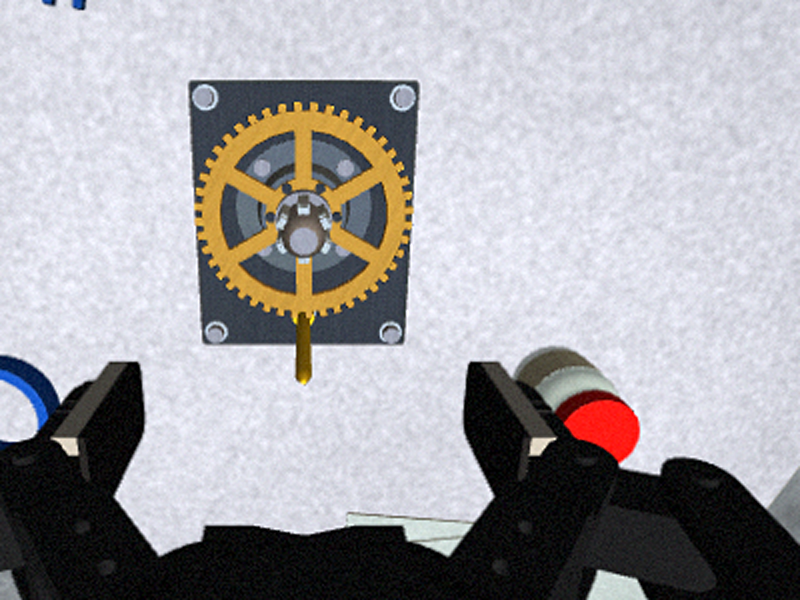

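The spoke at column 303 points straight at the stud tip (304,378), and the nose is at (303,237), so the shaft is aligned. Next I'll move above gearmotor B.

arm_command([
  [0, -0.369, -0.166],
  [0, -0.369, -0.166],
  [0, -0.369, -0.166],
  [0, -0.369, -0.166],
  [0, -0.369, -0.166],
  [0, -0.369, -0.166],
  [0, -0.369, -0.166],
  [0, -0.369, -0.166],
  [0, -0.369, -0.166],
  [0, -0.369, -0.166],
  [0, -0.369, -0.166],
  [0, -0.369, -0.166],
  [0, -0.369, -0.166],
], yaw=[0.92, 0.92, 0.92, 0.92, 0.92, 0.92, 0.92, 0.92, 0.92, 0.92, 0.92, 0.92, 0.92], grip=[1, 1, 1, 1, 1, 1, 1, 1, 1, 1, 1, 1, 1])

```text
clock: 6.6
tcp_pos: [0.4987, -0.1755, 0.2755]
tool_rot: [0.184, 0.683, -0.183, 0.683]
force: [-0.6, -0.4, 0.5]
width: 0.085
```

```bash
python3 - <<'E'
from h import *
w=load('w2'); g=lambda u,v,z: onz(w,100+u/2,60+v/2,z)
n=g(303,237,.123); st=g(304,378,.128); print('nose',n,'stud',st,np.degrees(np.arctan2(*(st-n)[[1,0]])),np.linalg.norm(st-n))
s=env.observe(); print(s['clock'],s['tcp_pos'],s['force'],np.degrees(np.arctan2(*R.from_quat(s['tool_rot']).as_matrix()[[1,0],1])))
w=cap('wrist','w3'); im=w['img'][:,:,::-1]
cv2.imwrite('pics/w3b.png',np.clip(cv2.resize(im[60:360,100:500],(800,600),interpolation=cv2.INTER_CUBIC)*1.5,0,255).astype(np.uint8))
E
```

```text
nose [0.50903858 0.22613066 0.123     ] stud [0.58726122 0.25924311 0.128     ] 22.943440224263348 0.08508945846409198
6.6 [ 0.49867483 -0.1754814   0.27545615] [-0.62136483 -0.41137023  0.45875468] 59.986721347231466
```

View pics/w3b.png

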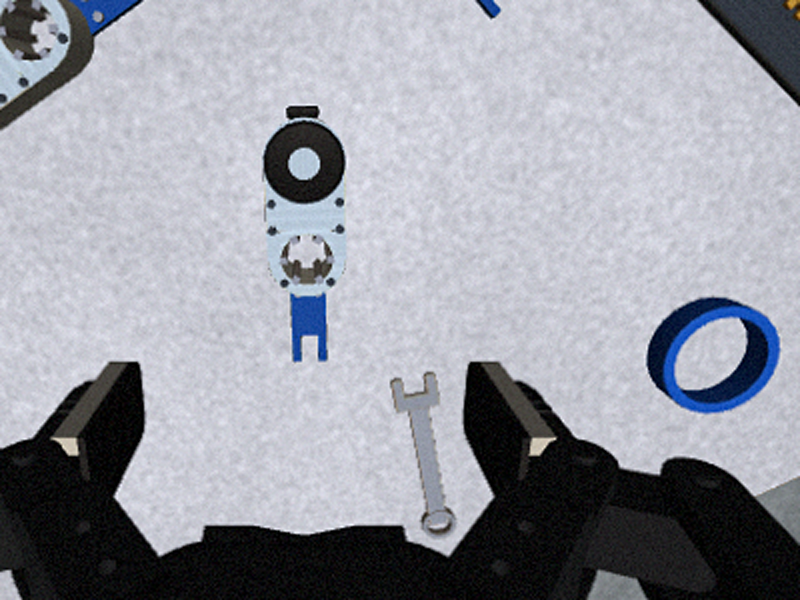

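In this view the motor is at (304,162), the bore at (307,258) and the fork slot at (310,348).

```bash
python3 - <<'E'
from h import *
w=load('w3'); g=lambda u,v,z: onz(w,100+u/2,60+v/2,z)
mo,bo,fk=g(304,162,.070),g(307,258,.044),g(310,348,.008)
print(mo,bo,fk,np.linalg.norm((mo-fk)[:2]),np.linalg.norm((mo-bo)[:2]))
u=(mo-fk)[:2]/np.linalg.norm((mo-fk)[:2]); print('ang',np.degrees(np.arctan2(u[1],u[0])))
o=((mo[:2]-.07*u)+(fk[:2]+.085*u)+bo[:2])/3; gp=o+.03*u; print(o,'grip',gp)
s=env.observe(); print(totool(np.r_[gp,0.030-.019]-s['tcp_pos']))
# side silhouette check: rim of housing top from depth
P=cloud(w); m=(abs(P[...,2]-.044)<.006)&(np.linalg.norm(P[...,:2]-gp,axis=-1)<.025)
v=np.array([-u[1],u[0]]); q=(P[m][:,:2]-gp)@v; print(len(q),np.percentile(q,[1,50,99]),P[m][:,2].mean())
E
```

```text
[ 0.46498648 -0.15652695  0.07      ] [ 0.52657766 -0.18955495  0.044     ] [ 0.60286885 -0.23028688  0.008     ] 0.15637159603258619 0.06988792973187388
ang 151.855524608579
[ 0.52706886 -0.18976445] grip [ 0.50061603 -0.17561355]
[0.26457882 0.00056799 0.00152457]
691 [-0.02374301 -0.00028515  0.02361361] 0.04470076403763661
```

arm_command([
  [0.05, 0.001, 0.001],
  [0.1, 0.001, 0.001],
  [0.15, 0.001, 0.001],
  [0.19, 0.001, 0.001],
  [0.22, 0.001, 0.001],
  [0.245, 0.001, 0.001],
  [0.26, 0.001, 0.001],
  [0.265, 0.001, 0.001],
  [0.265, 0.001, 0.001],
  [0.265, 0.001, 0.001],
  [0.265, 0.001, 0.001],
  [0.265, 0.001, 0.001],
  [0.265, 0.001, 0.001],
  [0.265, 0.001, 0.001],
  [0.265, 0.001, 0.001],
  [0.265, 0.001, 0.001],
], yaw=[-0.033, -0.033, -0.033, -0.033, -0.033, -0.033, -0.033, -0.033, -0.033, -0.033, -0.033, -0.033, -0.033, -0.033, -0.033, -0.033], grip=[1, 1, 1, 1, 1, 1, 1, 1, 1, 0.5, -1, -1, -1, -1, -1, -1])

```text
clock: 8.25
tcp_pos: [0.5015, -0.1751, 0.012]
tool_rot: [0.172, 0.685, -0.171, 0.687]
force: [-0.3, 1.4, 6.0]
width: 0.055
```

```bash
python3 - <<'E'
from h import *
s=env.observe(); print(s['clock'],s['tcp_pos'],s['force'],s['torque'],s['width'],np.degrees(np.arctan2(*R.from_quat(s['tool_rot']).as_matrix()[[1,0],1])))
E
```

```text
8.25 [ 0.50154132 -0.17514219  0.01200919] [-0.34975591  1.3550763   6.02105588] [ 0.14707991  0.20519879 -0.00500387] 0.055048901106673986 61.87808059110219
```

arm_command([
  [-0.02, 0, 0],
  [-0.05, 0, 0],
  [-0.09, 0, 0],
  [-0.13, 0, 0],
  [-0.17, 0, 0],
  [-0.2, 0.02, -0.012],
  [-0.2, 0.05, -0.03],
  [-0.2, 0.085, -0.051],
  [-0.2, 0.12, -0.072],
  [-0.2, 0.155, -0.093],
  [-0.2, 0.19, -0.113],
  [-0.2, 0.225, -0.134],
  [-0.2, 0.26, -0.155],
  [-0.2, 0.29, -0.173],
  [-0.2, 0.315, -0.188],
  [-0.2, 0.33, -0.197],
  [-0.2, 0.336, -0.2],
  [-0.2, 0.336, -0.2],
  [-0.2, 0.336, -0.2],
  [-0.2, 0.336, -0.2],
], yaw=[0, 0, 0, 0, 0, -0.03, -0.1, -0.18, -0.27, -0.36, -0.45, -0.54, -0.63, -0.72, -0.8, -0.86, -0.888, -0.888, -0.888, -0.888], grip=[-1, -1, -1, -1, -1, -1, -1, -1, -1, -1, -1, -1, -1, -1, -1, -1, -1, -1, -1, -1])

```text
clock: 10.25
tcp_pos: [0.4828, 0.2142, 0.2121]
tool_rot: [-0.139, 0.692, 0.139, 0.694]
force: [-0.5, 0.3, -7.7]
width: 0.055
```

```bash
python3 - <<'E'
from h import *
s=env.observe(); print(s['clock'],s['tcp_pos'],s['force'],s['torque'],s['width'],np.degrees(np.arctan2(*R.from_quat(s['tool_rot']).as_matrix()[[1,0],1])))
w=cap('wrist','w4'); d=cap('side','s4'); im=w['img'][:,:,::-1]; sd=d['img'][:,:,::-1]
print(d['eye'])
q=R.from_quat(d['orientation']).inv().apply(np.array([.51,.227,.13])-d['eye']); u=d['K']@(q/q[2]); print(u)
x,y=int(u[0]),int(u[1]); x=min(max(x,75),437); y=min(max(y,75),309)
a=cv2.resize(im[60:360,100:500],(400,300)); a=np.vstack([a,a*0])
b=cv2.resize(sd[y-75:y+75,x-50:x+50],(400,600),interpolation=cv2.INTER_CUBIC); print(x,y)
cv2.imwrite('pics/m4.png',np.clip(np.hstack([a,b])*1.5,0,255).astype(np.uint8))
E
```

```text
10.25 [0.48276837 0.21416258 0.21208513] [-0.52350321  0.26749729 -7.68666538] [-0.05168419  0.04849554  0.03172043] 0.054995083626236466 112.6468213427473
[0.51671161 0.89101947 1.13914762]
[258.01976775 247.75650706   1.        ]
258 247
```

View pics/m4.png

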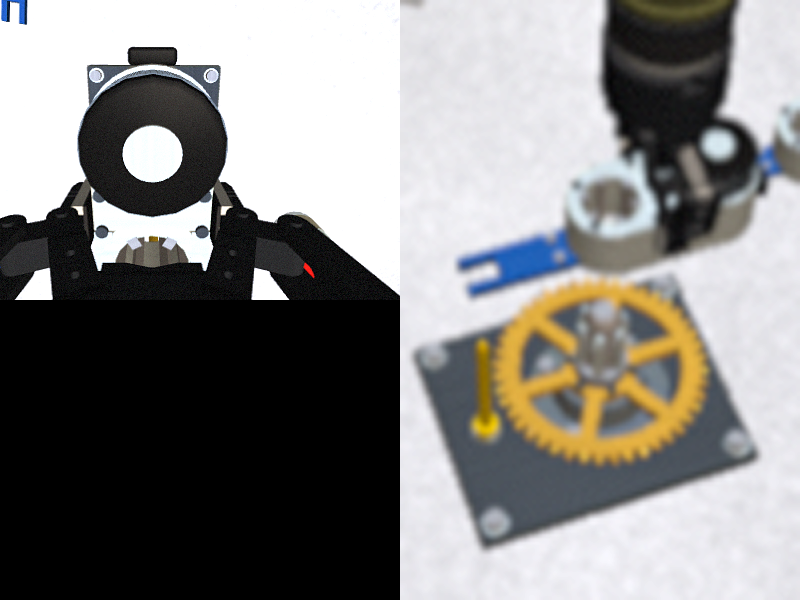

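The side view shows the nose at (604,304), the stud tip at (483,342), the bore top at (608,200), the slot at about (482,275) and the motor top at (720,143).

```bash
python3 - <<'E'
from h import *
d=load('s4'); g=lambda u,v,z: onz(d,208+(u-400)/4-.4,172+v/4-.4,z)
n=g(604,304,.123); st=g(483,342,.128); bo=g(608,200,.244); fk=g(482,275,.208); mo=g(720,143,.270)
for k in 'n st bo fk mo'.split(): print(k,eval(k))
print('stud-nose',np.linalg.norm((st-n)[:2]),'mo-fk',np.linalg.norm((mo-fk)[:2]),'bo-n',(bo-n)[:2],'fk-st',(fk-st)[:2])
a=lambda p:np.degrees(np.arctan2(p[1],p[0])); print(a(st-n),a(fk-bo),a(fk-mo))
im=d['img'][:,:,::-1]
cv2.imwrite('pics/s4c.png',np.clip(cv2.resize(im[200:275,218:298],(800,750)[:2],interpolation=cv2.INTER_CUBIC)[:600]*1.3,0,255).astype(np.uint8))
E
```

```text
n [0.50839403 0.22198228 0.123     ]
st [0.5867769  0.25892129 0.128     ]
bo [0.50920183 0.22521409 0.244     ]
fk [0.58537808 0.26036795 0.208     ]
mo [0.44176416 0.19740667 0.27      ]
stud-nose 0.086650824385933 mo-fk 0.15680904954516692 bo-n [0.0008078 0.0032318] fk-st [-0.00139883  0.00144666]
25.232800568995234 24.77240963840254 23.672959464147542
```

View pics/s4c.png

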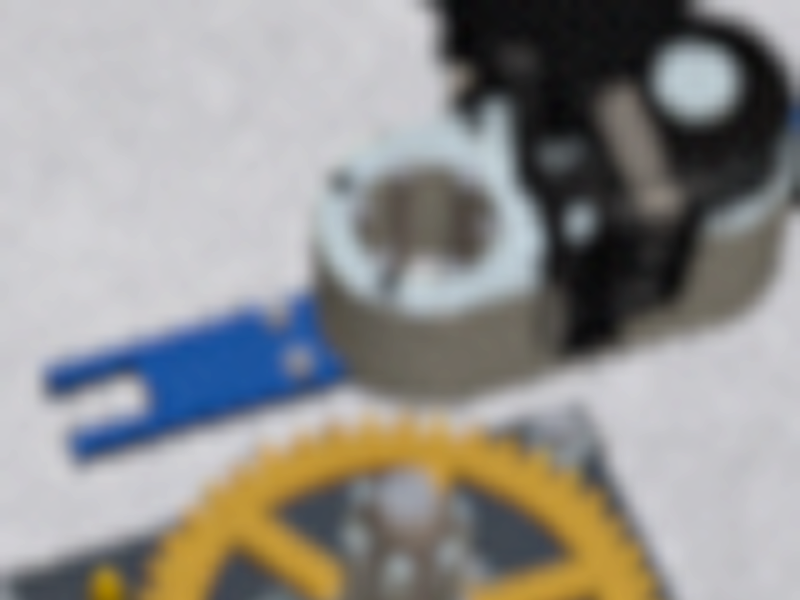

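The held gearmotor lines up with the stand to about 2 mm, which is within the capture range of the conical tips. I'll lower it in steps and watch the force.

arm_command([
  [0.02, 0.0015, 0.0006],
  [0.04, 0.0015, 0.0006],
  [0.055, 0.0015, 0.0006],
  [0.065, 0.0015, 0.0006],
  [0.07, 0.0015, 0.0006],
  [0.075, 0.0015, 0.0006],
  [0.08, 0.0015, 0.0006],
  [0.085, 0.0015, 0.0006],
  [0.085, 0.0015, 0.0006],
], yaw=[0, 0, 0, 0, 0, 0, 0, 0, 0], grip=[-1, -1, -1, -1, -1, -1, -1, -1, -1])

```text
clock: 11.25
tcp_pos: [0.4829, 0.2159, 0.1268]
tool_rot: [-0.139, 0.692, 0.139, 0.694]
force: [0.1, 0.2, -7.5]
width: 0.0547
```

```bash
python3 - <<'E'
from h import *
s=env.observe(); print(s['clock'],s['tcp_pos'],s['force'],s['torque'],s['width'])
d=cap('side','s5'); im=d['img'][:,:,::-1]
cv2.imwrite('pics/s5c.png',np.clip(cv2.resize(im[205:265,218:298],(800,600),interpolation=cv2.INTER_CUBIC)*1.3,0,255).astype(np.uint8))
E
```

```text
11.25 [0.48287236 0.21587405 0.12676545] [ 0.06560019  0.19196025 -7.46220664] [-0.01891318  0.0606895   0.00070045] 0.05466062474464896
```

View pics/s5c.png

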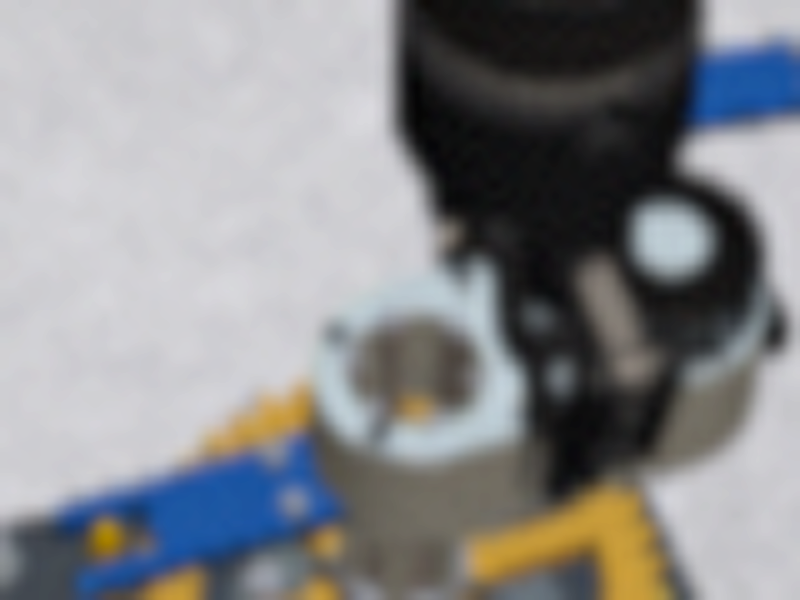

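The stud tip shows inside the slot at (105,538) and there is no contact force yet. I'll keep lowering.

arm_command([
  [0.003, 0, 0],
  [0.006, 0, 0],
  [0.009, 0, 0],
  [0.012, 0, 0],
  [0.012, 0, 0],
], yaw=[0, 0, 0, 0, 0], grip=[-1, -1, -1, -1, -1])

```text
clock: 11.8
tcp_pos: [0.483, 0.216, 0.1147]
tool_rot: [-0.139, 0.692, 0.139, 0.694]
force: [0.5, 1.2, -7.8]
width: 0.0547
```

```bash
python3 - <<'E'
from h import *
s=env.observe(); print(s['clock'],s['tcp_pos'],s['force'],s['torque'],s['width'])
E
```

```text
11.8 [0.48301193 0.21597446 0.1146896 ] [ 0.4732242   1.21100234 -7.77109966] [ 0.05772292 -0.05798792 -0.02849494] 0.054748181478683475
```

arm_command([
  [0.002, 0.0005, 0],
  [0.004, 0.0005, 0],
  [0.006, 0.0005, 0],
  [0.008, 0.0005, 0],
  [0.01, 0.0005, 0],
  [0.012, 0.0005, 0],
  [0.012, 0.0005, 0],
], yaw=[0, 0, 0, 0, 0, 0, 0], grip=[-1, -1, -1, -1, -1, -1, -1])

```text
clock: 12.5
tcp_pos: [0.4829, 0.2164, 0.1025]
tool_rot: [-0.139, 0.692, 0.139, 0.694]
force: [0.0, 0.0, -7.6]
width: 0.0548
```

```bash
python3 - <<'E'
from h import *
s=env.observe(); print(s['clock'],s['tcp_pos'],s['force'],s['torque'],s['width'])
E
```

```text
12.5 [0.48293721 0.21644629 0.10245069] [ 0.04536655  0.02790992 -7.61443437] [-0.07013059 -0.11807327 -0.00377497] 0.05478436089338705
```

arm_command([
  [0.003, 0, 0],
  [0.006, 0, 0],
  [0.009, 0, 0],
  [0.012, 0, 0],
  [0.015, 0, 0],
  [0.018, 0, 0],
  [0.02, 0, 0],
  [0.022, 0, 0],
  [0.023, 0, 0],
  [0.024, 0, 0],
  [0.025, 0, 0],
  [0.025, 0, 0],
], yaw=[0, 0, 0, 0, 0, 0, 0, 0, 0, 0, 0, 0], grip=[-1, -1, -1, -1, -1, -1, -1, -1, -1, -1, -1, -1])

```text
clock: 13.7
tcp_pos: [0.483, 0.2164, 0.078]
tool_rot: [-0.139, 0.692, 0.139, 0.694]
force: [-2.7, -1.7, -0.6]
width: 0.0549
```

```bash
python3 - <<'E'
from h import *
s=env.observe(); print(s['clock'],s['tcp_pos'],s['force'],s['torque'],s['width'])
E
```

```text
13.7 [0.48296724 0.2164292  0.07796786] [-2.74934942 -1.69963859 -0.59877419] [-0.17161717  0.41307543 -0.00285869] 0.05492303006949752
```

arm_command([
  [0.0005, 0, 0],
  [0.001, 0, 0],
  [0.0015, 0, 0],
  [0.0015, 0, 0],
], yaw=[0, 0, 0, 0], grip=[-1, -1, -1, -1])

```text
clock: 14.1
tcp_pos: [0.483, 0.2164, 0.0778]
tool_rot: [-0.139, 0.692, 0.139, 0.695]
force: [-6.8, -2.9, 11.2]
width: 0.0552
```

It is firmly home: the TCP stops at 0.0778, against 0.078 expected. Releasing and retreating.

arm_command([
  [-0.001, 0, 0],
  [-0.001, 0, 0],
  [-0.001, 0, 0],
  [-0.001, 0, 0],
  [-0.001, 0, 0],
  [-0.02, 0, 0],
  [-0.05, 0, 0],
  [-0.09, 0, 0],
  [-0.13, 0, 0],
  [-0.17, 0, 0],
  [-0.2, 0, -0.04],
  [-0.2, 0, -0.08],
  [-0.2, 0, -0.08],
], yaw=[0, 0, 0, 0, 0, 0, 0, 0, 0, 0, 0, 0, 0], grip=[-1, 0.5, 1, 1, 1, 1, 1, 1, 1, 1, 1, 1, 1])

```text
clock: 15.4
tcp_pos: [0.4051, 0.1841, 0.2786]
tool_rot: [-0.139, 0.692, 0.139, 0.694]
force: [1.2, -0.7, 0.0]
width: 0.0854
```

```bash
python3 - <<'E'
from h import *
s=env.observe(); print(s['clock'],s['tcp_pos'],s['force'],s['width'])
d=cap('side','s6'); w=cap('wrist','w6')
b=cv2.resize(d['img'][205:280,208:308,::-1],(400,300),interpolation=cv2.INTER_CUBIC); t=cap('top','t6')
a=cv2.resize(w['img'][:,:,::-1],(400,300)); c=cv2.resize(t['img'][:,:,::-1],(400,300))
cv2.imwrite('pics/f.png',np.clip(np.vstack([np.hstack([b,a]),np.hstack([c,c*0])])*1.4,0,255).astype(np.uint8))
P=cloud(w)
ax=np.array([.51,.227]); e=np.array([np.cos(np.radians(22.6)),np.sin(np.radians(22.6))]); v=np.array([-e[1],e[0]])
q=P[...,:2]-ax; X=-q@e; Y=q@v
for nm,c0,r in(('motor',(.07,0),.02),('housing',(.03,0),.012),('boreL',(0,.023),.004),('boreR',(0,-.023),.004),('arm',(-.05,0),.01)):
    m=(np.hypot(X-c0[0],Y-c0[1])<r)&(P[...,2]>0.02); print(nm,m.sum(),np.median(P[...,2][m]) if m.any() else 0)
E
```

```text
15.4 [0.40512719 0.18408676 0.27857777] [ 1.17845609 -0.71751415  0.00866996] 0.08535534278657322
motor 923 0.1343208555427437
housing 193 0.11041891247924351
boreL 27 0.11069728979638288
boreR 28 0.11044201901049955
arm 56 0.0753706557475283
```

View pics/f.png

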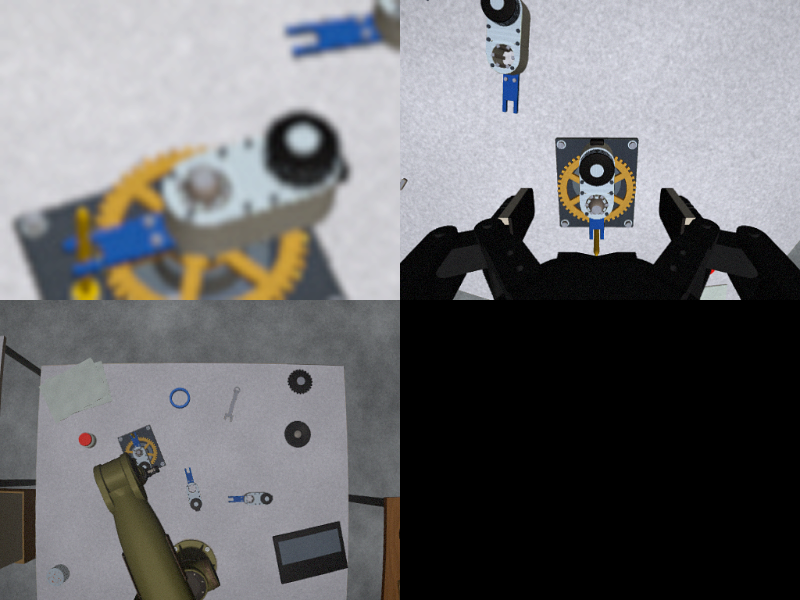

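The side view shows the nose in the bore and the stud standing between the tines at about (82,235). The bystanders are in their original places.

```bash
python3 -c "
from rig import env; print(env.finish_job())"
```

```text
the job is handed in; nothing more can be done
None
```

The gearmotor is mounted on the splined shaft, fully home and level, with the stud between the fork's tines. I let go of it and handed the job in at about 15.5 s.

- **Shaft:** I gripped it across its teeth and turned it about +31.8°. Afterwards the gearwheel spokes read 23.0° and the direction to the stud 22.6–22.9°.
- **Gearmotor:** I took the one farthest from the base and carried it over the stand. I lowered it in small steps, with at most about 1 N of extra sideways force on the way down. It came to rest on the collar, and a light press gave +11 N upward.
- **Height checks after release:** The housing top was at 110.4 mm (110 expected) and the same on both sides of the bore. The motor top read 134 mm (136 expected), within the camera's accuracy.
- **Other things on the bench:** The final top view shows them where they were; I compared them by eye only.

No check failed. The camera and gripper estimates of the shaft axis differed by 1–2.7 mm, so I aimed between them.

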